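# Fold the countertop cupboard open and put the canister away

## Robot

A 7-joint arm with a two-finger parallel gripper is mounted at the origin on the work surface. World frame = base frame: x ahead of the robot, y to its left, z up, the work surface at z = 0. Lengths are in m, angles in rad, forces in N, time in s.
With the tool pointing down it reaches from about 0.4 to 0.925 m from the base axis. Payload 5.6 kg.
Tool frame: the origin (TCP) lies midway between the tips of the shut fingers; the grasp point (between the pads) lies 19 mm behind it (manip.hold_point_z is the distance from the TCP to the grasp point, in m); z points along the fingers, y is the line along which they close (so a half turn about z gives the same grasp; the last joint's range is limited). The gripper opens to 85 mm and grips with 20 to 120 N. Pads are 22 mm wide; open, the fingers measure 114 mm over their backs; the gripper's body (76 mm by 85 mm) begins 54 mm behind the grasp point. The pads swing forward as they close: fully open they stand 13 mm farther back than shut.
Start: joints at [-1.372, 0.468, -0.012, 1.603, 0.006, 1.071, -0.056], TCP at [0.156, 0.631, 0.231] pointing down, gripper open.
Joint ranges: [-2.53, 2.53], [-0.31, 2.02], [-1.57, 1.55], [0.28, 2.44], [-1.29, 4.43], [0.15, 1.84], [-2.92, 2.92]. Speed limits (rad/s): [2.57, 2.57, 3.14, 3.14, 3.14, 3.14, 3.14].

## Interface

Orientations are given as a 3x3 rotation matrix whose columns are the frame's x, y, z axes.
In Python, from station import manip, viewer, current_time, current_joint_pos, current_qd, current_tau, current_tcp_pos, current_orientation, current_wrist_force, current_ft_torque, current_finger_gap, current_finger_force gives the robot as it stands (manip), with the cameras (viewer) and the readings as plain functions. Calls block until the motion is done:
- manip.move_ptp(position, orientation): joint-space move of the TCP to a pose.
- manip.movel(position, rot=None, speed=0.15): straight line of the TCP; rot=None keeps the orientation; speed is the mean speed in m/s.
- manip.goto_joints(angles): joint-space move.
- manip.set_gripper(opening, strength=None): finger opening in m; strength is the grip in N (None keeps the last); returns when the fingers have stopped.
- manip.hold(seconds).
- manip.solve_ik(position, orientation): joint angles nearest the present ones, or None.
- viewer.get_image(name): name is "side" or "top"; returns the picture (480x640x3 uint8, red, green, blue); there is no depth.
- viewer.calibration(name): a dict with "intrinsics" (3x3 intrinsics, pixels), "origin" and "orientation" of the camera in the world. Camera axes: x right, y down, z forward; pixel columns grow to the right and rows downward; lengths in m; the calibration is good to about 2 mm. A picture is of the moment at which its call begins. calibration takes no time and is no camera call.
A pose or a line that the arm cannot do raises manip.IKError and nothing moves.
- manip.sign_off(): hands the job in; it is judged then, once.
Readings, each from a call of its own:
- current_time(): time.
- current_joint_pos(): joint angles.
- current_qd(): joint speeds.
- current_tau(): joint torques, N m.
- current_tcp_pos(): TCP position.
- current_orientation(): TCP orientation.
- current_wrist_force(): force on the tool from outside, world axes, zero at the start.
- current_ft_torque(): the same for the moment, N m.
- current_finger_gap(): finger opening in m.
- current_finger_force(): force on a finger pad.
Only numpy, scipy, OpenCV 4.12 (cv2) and the standard library are available. Lean on these libraries where they do the work, as an engineer would, in place of code of your own. Each camera call takes 0.05 s, during which the arm holds its last target. There are 200 camera calls.

## Task

Open the small countertop cupboard by pushing its bifold door in at the push bar on its fold hinge until both panels are stacked against the side of the cupboard and stay there by themselves. Then stand the tall round steel canister upright on the counter inside the cupboard, wholly behind its front edge, and let go. Don't ram the cupboard or its door, and leave the other things on the counter where they are.

Things in the scene. Friction and masses are not known exactly. Their poses are not given: they have to be found in the camera images.
- cupboard: Floorless cupboard fixed on the counter, cream sides, clear acrylic roof and back; 302 mm wide (y), 270 deep (x), 311 high. Origin: on the counter, middle of its front edge; +x points into it, +y to its left as the robot sees it. Sides 15 thick; inside clear from y -136 to 136. A stack of bowls is fixed inside at the back left (x over 165, y 29 to 121).
- header (a point): Middle of the lower front edge of the header rail, 290 mm above the counter, over the cupboard's origin. The header closes the top of the opening over its whole width, x 0 to 28; behind it the clear height is 305 up to the roof. Tall tools must go in under it at a tilt.
- door (a joint): Angle q of the first panel, rad: 0 = shut, both panels flat in the opening, growing as the fold goes in, stop at 1.40 (stacked at the right, y -80 to 136 left free). It starts shut. Over-centre spring: the fold resists with up to 4 N and springs back if let go short of about 0.65; past about 0.75 it swings to the stop by itself once nothing is between the panels, and stays.
- pivot (a point): Hinge of the first panel on the cupboard, at x 14, y -132 mm in the cupboard's frame, 145 above the counter. Two equal panels, each 130 wide, 10 thick, from 8 to 282 above the counter, close the opening: the first from here to the fold, the second from the fold to leaf_end.
- fold (a point): Fold hinge joining the panels, mid-thickness, 145 mm above the counter: x = 14 + 130 sin q, y = -132 + 130 cos q in the cupboard's frame. Its line is vertical; towards the robot it is a V trough, symmetric about the line through the fold along the cupboard's x. The trough narrows as the door folds: from about q = 1.0 on the gripper's body would wedge between the panels.
- leaf_end (a point): Free end of the second panel, 145 mm above the counter; it runs along the track under the header at x = 14, y = -132 + 260 cos q mm in the cupboard's frame.
- canister: The tall round steel canister with a dark lid, 62 diameter, 115 high, upright, about 0.25 to 0.5 kg. Origin: centre of its underside, z up.
- squat: A lower canister of the same make, 62 diameter, 70 high. Not to be moved. Origin: centre of its underside.
- tin: A square steel tin with a dark lid, 60 x 60, 115 high. Not to be moved. Origin: centre of its underside.
- mug: White mug, 80 diameter, 85 high, standing on the counter. Not to be moved. Origin: centre of its underside.
- plate: Blue plate, 150 diameter, 18 high. Not to be moved. Origin: centre of its underside.
- bowl: Steel bowl, 120 diameter, 60 high. Not to be moved. Origin: centre of its underside.
- oil: Amber oil bottle, 60 diameter, 190 high. Not to be moved. Origin: centre of its underside.
- bar (a point): Front of the push bar, 60 mm above the counter: an upright steel bar, 12 diameter, from 30 to 250 above the counter, carried by the fold hinge and standing out towards the robot; its front is always 38 before the fold, straight along the cupboard's -x. Push on it in the direction of the fold's arc.

How it is judged:
On the way, in this order (a step that is already met when the one before it is completed fails the run):
1. the door is folded against its stop and stays there with the robot clear of the cupboard (value of joint door above 1.3 rad and contact force between each of the arm, the fingers and cupboard below 0.5 N), for 0.3 s.
2. the canister stands inside, behind the front edge (x of canister in the frame of cupboard above 0.031 m and height (world z) of canister below 0.01 m and y of canister in the frame of cupboard between -0.12 and 0.12 m), for 0.2 s.
At the end, for the whole second after the job is handed in: Door beyond 1.3 rad; canister released, at rest and upright (0.08 rad) on the counter (underside below 6 mm) inside the cupboard: axis 31 to 230 mm behind the front edge and within 120 mm of the middle line (value of joint door above 1.3 rad and x of canister in the frame of cupboard between 0.031 and 0.23 m and y of canister in the frame of cupboard between -0.12 and 0.12 m and height (world z) of canister below 0.006 m and angle between canister's own z axis and vertical below 0.08 rad and linear speed of canister below 0.02 m/s and contact force between the fingers and canister below 0.1 N); the robot touches nothing.
It fails at once if the cupboard or its door is rammed with more than 45 N (contact force between anything else and cupboard above 45 N).
It fails at once if another thing on the counter is shifted by more than 30 mm (distance of any of squat, tin, mug, plate, bowl, oil from where it was at the start of the episode above 0.03 m).
It fails at once if the canister is knocked over (angle between canister's own z axis and vertical above 0.6 rad).
It also fails if it takes over 72 s, if anything falls off the work surface, if the arm or the gripper's body presses on something with over 40 N, if the wrist force passes 120 N, or if a joint passes its speed limit or range.

## Working session

There is one attempt and no reset: what is moved stays moved. The work goes in short steps, each a Python script; the robot and the scene stay as the last script left them, time stands still between calls to the robot, and variables do not carry over. Pictures are saved under pics/ and viewed, at most 11 in all, crops included, and the job is handed in when it is done.

```bash
mkdir -p pics; ls
python3 - <<'E'
from station import manip, viewer, current_time, current_joint_pos, current_qd, current_tau, current_tcp_pos, current_orientation, current_wrist_force, current_ft_torque, current_finger_gap, current_finger_force
import cv2
for n in("side","top"):
    cv2.imwrite(f"pics/{n}0.png",viewer.get_image(n)[:,:,::-1])
    c=viewer.calibration(n);print(n,c)
E
```

```text
pics
station.py
side {'intrinsics': array([[504.60553105,   0.        , 324.09083226],
       [  0.        , 504.60553105, 224.22847493],
       [  0.        ,   0.        ,   1.        ]]), 'origin': array([-0.17426993, -0.99924618,  1.14573959]), 'orientation': array([[ 0.83019715, -0.35145744,  0.43272434],
       [-0.55743509, -0.51469212,  0.65142777],
       [-0.00622933, -0.78202921, -0.62321065]])}
top {'intrinsics': array([[604.34820313,   0.        , 311.5251484 ],
       [  0.        , 604.34820313, 230.18483818],
       [  0.        ,   0.        ,   1.        ]]), 'origin': array([0.35530284, 0.00777811, 1.89331249]), 'orientation': array([[-0.00329012, -0.99754746,  0.06991599],
       [-0.99997408,  0.00372979,  0.00615892],
       [-0.00640458, -0.06989391, -0.99753387]])}
```

View pics/top0.png

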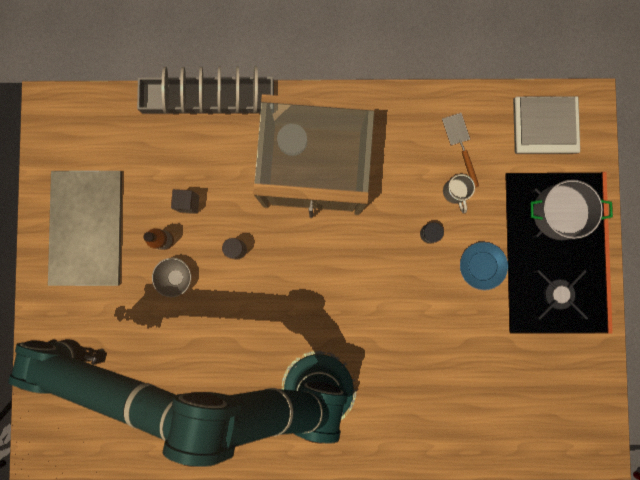

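View pics/side0.png

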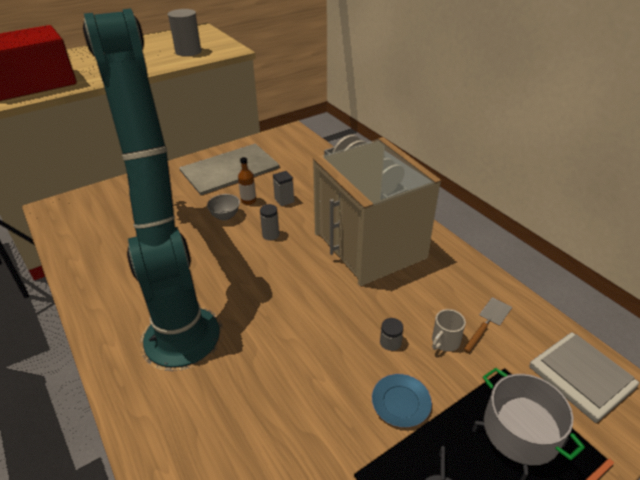

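The top view shows the cupboard (outline about (255,97)–(385,212)), the round canister at about (233,248), the tin at (185,201) and the squat canister at (432,232). In the side view the tall canister's lid is at about (269,210). I'll zoom in for precise corners.

Run:
```python
import cv2
a=cv2.imread("pics/top0.png")[90:270,210:400]; cv2.imwrite("pics/topc.png",cv2.resize(a,None,fx=3.3,fy=3.3,interpolation=cv2.INTER_CUBIC)[:600])
a=cv2.imread("pics/side0.png")[130:290,240:450]; cv2.imwrite("pics/sidec.png",cv2.resize(a,None,fx=3.7,fy=3.7,interpolation=cv2.INTER_CUBIC))
```

```text
(no output)
```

View pics/topc.png

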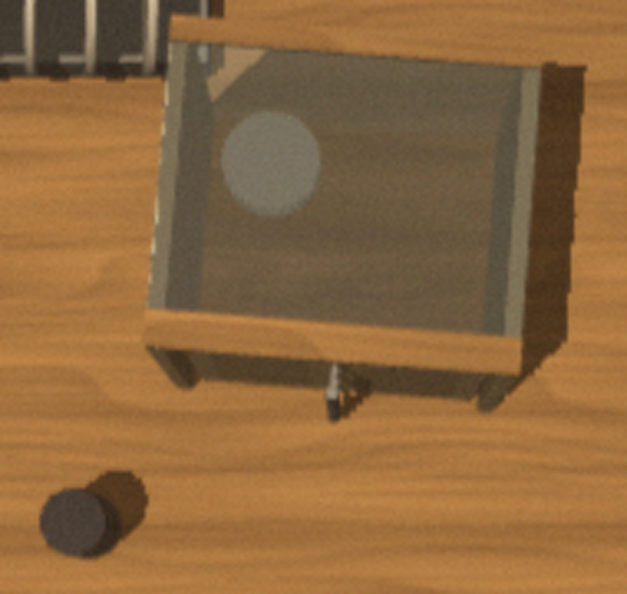

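View pics/sidec.png

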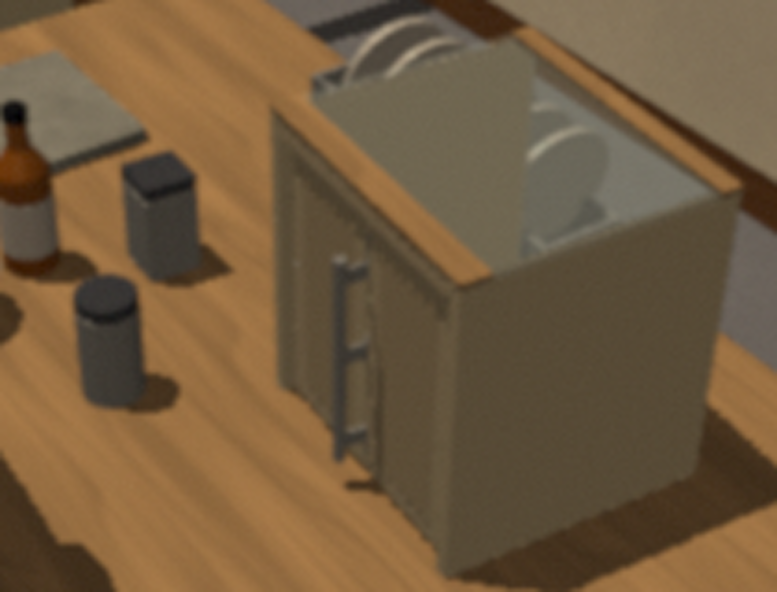

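```bash
cat > h.py <<'E'
from station import manip, viewer, current_time, current_joint_pos, current_qd, current_tau, current_tcp_pos, current_orientation, current_wrist_force, current_ft_torque, current_finger_gap, current_finger_force
import numpy as np
def proj(n,P):
    c=viewer.calibration(n);p=(np.atleast_2d(P)-c["origin"])@c["orientation"]
    q=p@c["intrinsics"].T
    return q[:,:2]/q[:,2:]
def ray(n,uv,z):
    c=viewer.calibration(n);d=c["orientation"]@np.linalg.inv(c["intrinsics"])@[*uv,1]
    return c["origin"]+d*(z-c["origin"][2])/d[2]
E
python3 - <<'E'
from h import *
from scipy.optimize import least_squares
T=lambda u,v:(210+u/3.3,90+v/3.3)
S=lambda u,v:(240+u/3.7,130+v/3.7)
L,H,W=.27,.311,.151
obs=[("top",(0,W,H),T(146,345)),("top",(0,-W,H),T(522,374)),("top",(L,W,H),T(171,15)),
("side",(0,-W,H),S(457,290)),("side",(0,-W,0),S(447,575)),("side",(L,-W,0),S(693,475)),("side",(L,-W,H),S(741,190)),("side",(0,W,H),S(273,108)),("side",(0,W,0),S(283,388)),
("side",(-.018,-.002,.03),S(338,462)),("side",(-.018,-.002,.25),S(340,258))]
def w(p,l):
    c,s=np.cos(p[2]),np.sin(p[2]);return np.array([p[0]+c*l[0]-s*l[1],p[1]+s*l[0]+c*l[1],l[2]])
f=lambda p:np.concatenate([proj(n,w(p,l))[0]-uv for n,l,uv in obs])
r=least_squares(f,[.7,0,0],loss="soft_l1");print(r.x);print(r.fun if 0 else f(r.x).reshape(-1,2).round(1))
g=lambda p:np.concatenate([proj(n,[p[0],p[1],z])[0]-uv for n,z,uv in [("top",.115,T(75,521)),("side",.115,S(105,297)),("side",0,S(113,388))]])
c=least_squares(g,[.6,.2]);print("can",c.x,g(c.x).round(1))
p=r.x;d=c.x-p[:2];C,s=np.cos(p[2]),np.sin(p[2]);print("can in cup",C*d[0]+s*d[1],-s*d[0]+C*d[1])
for nm,n,uv,z in [("squat","top",(432,232),.07),("squat","side",(392,327),.07),("tin","top",(184,201),.115),("mug","top",(460,187),.085),("oil","top",(153,239),.19),("bowl","top",(173,277),.05)]:print(nm,ray(n,uv,z).round(3))
E
```

```text
[ 0.54887306  0.01955481 -0.07975855]
[[-0.7  0. ]
 [-0.3 -0.1]
 [ 0.2 -0.2]
 [ 1.  -0.1]
 [-0.6  2.1]
 [ 1.   0.4]
 [ 0.9 -0.1]
 [-1.1 -0.4]
 [-2.1 -0.6]
 [ 0.2 -0.1]
 [-0.1  0.9]]
can [0.42869862 0.2513454 ] [-0.1 -0.  -0.1 -0.6  0.1  0.8]
can in cup -0.13826009081083043 0.22147893913602576
squat [ 0.476 -0.345  0.07 ]
squat [ 0.475 -0.352  0.07 ]
tin [0.568 0.396 0.115]
mug [ 0.611 -0.428  0.085]
oil [0.451 0.467 0.19 ]
bowl [0.343 0.442 0.05 ]
```

```bash
cat >> h.py <<'E'
O=np.array([.5489,.0196]);YAW=-.0798
def cw(x,y,z):
    c,s=np.cos(YAW),np.sin(YAW);return np.array([O[0]+c*x-s*y,O[1]+s*x+c*y,z])
def R(tilt,yaw,flip=1):
    c,s=np.cos(yaw),np.sin(yaw)
    z=np.array([np.cos(tilt)*c,np.cos(tilt)*s,-np.sin(tilt)]);y=flip*np.array([-s,c,0.])
    return np.column_stack([np.cross(y,z),y,z])
def bar(q,d=0,z=.12): # point d before bar front
    return cw(.014+.13*np.sin(q)-.038-d,-.132+.13*np.cos(q),z)
E
python3 - <<'E'
from h import *
f=lambda p,r:(lambda j:None if j is None else j.round(2).tolist())(manip.solve_ik(p,r))
for t in (25,35,45,55,65):
  for fl in (1,-1):
    r=R(np.radians(t),YAW,fl)
    print(t,fl,"push",[f(bar(q,d),r) is not None for q,d in((0,.1),(0,.03),(0,0),(.5,0),(.9,0))],f(bar(.0),r))
    print("  place",f(cw(.08,.03,.07),r),[(y,f([.429,.251,.07],R(np.radians(t),y,fl)) is not None) for y in (-.08,.2,.5,.8)])
E
```

```text
25 1 push [False, False, False, False, False] None
  place [-0.39, 0.79, 0.12, 2.4, 2.8, 1.14, -1.68] [(-0.08, False), (0.2, False), (0.5, False), (0.8, False)]
25 -1 push [False, False, False, False, False] None
  place [0.14, 0.85, -0.45, 2.36, 2.76, 1.26, 1.91] [(-0.08, False), (0.2, False), (0.5, False), (0.8, False)]
35 1 push [False, False, False, False, True] None
  place [-0.2, 0.66, -0.06, 2.35, 2.75, 0.85, -1.47] [(-0.08, False), (0.2, False), (0.5, False), (0.8, False)]
35 -1 push [False, False, False, False, True] None
  place [0.52, 0.93, -0.9, 2.31, 2.56, 1.11, 2.36] [(-0.08, False), (0.2, False), (0.5, False), (0.8, False)]
45 1 push [False, False, False, True, True] None
  place [0.04, 0.6, -0.31, 2.27, 2.52, 0.59, -1.12] [(-0.08, False), (0.2, False), (0.5, False), (0.8, False)]
45 -1 push [False, False, False, True, True] None
  place [0.34, 0.69, -0.67, 2.25, 2.37, 0.72, 2.32] [(-0.08, False), (0.2, False), (0.5, False), (0.8, False)]
55 1 push [False, False, True, True, True] [0.1, 0.31, -0.32, 2.4, 2.14, 0.29, -0.77]
  place [0.52, 0.75, -0.89, 2.15, 1.94, 0.66, -0.33] [(-0.08, True), (0.2, False), (0.5, False), (0.8, False)]
55 -1 push [False, False, True, True, True] [-0.18, 0.29, -0.01, 2.42, 2.35, 0.23, 2.12]
  place [-0.19, 0.52, -0.01, 2.19, 2.36, 0.24, 2.11] [(-0.08, True), (0.2, False), (0.5, False), (0.8, False)]
65 1 push [False, True, True, True, True] [-0.15, 0.28, -0.01, 2.31, 0.69, 0.16, 0.67]
  place [-0.2, 0.52, 0.03, 2.09, 0.67, 0.15, 0.67] [(-0.08, True), (0.2, True), (0.5, True), (0.8, True)]
65 -1 push [False, True, True, True, True] [-0.74, 0.32, 0.67, 2.34, -0.76, 0.15, -1.06]
  place [-0.68, 0.59, 0.64, 2.11, -1.18, 0.24, -0.73] [(-0.08, True), (0.2, True), (0.5, True), (0.8, True)]
```

Run:
```python
from h import *
manip.movel([.156,.55,.42]); 
manip.move_ptp([.42,.05,.42],R(np.radians(75),YAW,1))
print(current_joint_pos().round(2),current_time())
off=lambda t:.011*np.sin(t)
for z in (.06,.09,.12,.16,.2):
  for q,d in((0,.05),(0,.02),(0,0),(.25,0),(.5,0),(.85,0)):
    o=[]
    for t in (35,40,45,50,55,60,65,70):
      a=np.radians(t)
      j=manip.solve_ik(bar(q,d+off(a),z),R(a,YAW,1))
      if j is not None:o.append(t)
    print(z,q,d,o)
```

```text
[-0.8  -0.3   0.41  2.02  0.26  1.17  1.03] 3.6417
0.06 0 0.05 [70]
0.06 0 0.02 [65, 70]
0.06 0 0 [60, 65, 70]
0.06 0.25 0 [50, 55, 60, 65, 70]
0.06 0.5 0 [35, 45, 50, 55, 60, 65, 70]
0.06 0.85 0 [35, 40, 45, 50, 55, 60, 65, 70]
0.09 0 0.05 [70]
0.09 0 0.02 [65, 70]
0.09 0 0 [60, 65, 70]
0.09 0.25 0 [50, 55, 60, 65, 70]
0.09 0.5 0 [45, 50, 55, 60, 65, 70]
0.09 0.85 0 [35, 40, 45, 50, 55, 60, 65, 70]
0.12 0 0.05 [65, 70]
0.12 0 0.02 [60, 65, 70]
0.12 0 0 [55, 60, 65, 70]
0.12 0.25 0 [50, 55, 60, 65, 70]
0.12 0.5 0 [45, 50, 55, 60, 65, 70]
0.12 0.85 0 [35, 40, 45, 50, 55, 60, 65, 70]
0.16 0 0.05 [65, 70]
0.16 0 0.02 [60, 65, 70]
0.16 0 0 [55, 60, 65, 70]
0.16 0.25 0 [50, 55, 60, 65, 70]
0.16 0.5 0 [45, 50, 55, 60, 65, 70]
0.16 0.85 0 [35, 40, 45, 50, 55, 60, 65, 70]
0.2 0 0.05 [60, 65, 70]
0.2 0 0.02 [55, 60, 65, 70]
0.2 0 0 [55, 60, 65, 70]
0.2 0.25 0 [45, 50, 55, 60, 65, 70]
0.2 0.5 0 [40, 45, 50, 55, 60, 65, 70]
0.2 0.85 0 [35, 40, 45, 50, 55, 60, 65, 70]
```

Run:
```python
from h import *
manip.set_gripper(.007)
a=np.radians
for fl in(1,-1):
  for d,z,t in((.1,.3,70),(.07,.25,60),(.05,.2,60),(.05,.12,65)):
    j=manip.solve_ik(bar(0,d+.011*np.sin(a(t)),z),R(a(t),YAW,fl)); print(fl,d,z,t,None if j is None else j.round(2))
print(current_wrist_force(),current_finger_gap())
```

```text
1 0.1 0.3 70 [-0.64 -0.26  0.35  2.29  0.3   0.79  1.02]
1 0.07 0.25 60 [-0.48 -0.16  0.22  2.42  0.5   0.43  0.82]
1 0.05 0.2 60 [-0.43 -0.01  0.21  2.44  0.63  0.26  0.7 ]
1 0.05 0.12 65 [ 0.02  0.21 -0.24  2.42  1.08  0.19  0.25]
-1 0.1 0.3 70 [-0.15 -0.21 -0.07  2.26  0.13  0.75 -1.94]
-1 0.07 0.25 60 [ 0.08 -0.13 -0.29  2.39  0.3   0.39 -2.12]
-1 0.05 0.2 60 [-0.12  0.   -0.11  2.42  0.62  0.26 -2.44]
-1 0.05 0.12 65 [-0.2   0.2  -0.01  2.43  0.94  0.15 -2.77]
[ 0.25771947  0.18388235 -0.76631989] 0.006929914532330316
```

```bash
cat >> h.py <<'E'
def go(q,d,z,t,v=.06):
    t=np.radians(t);manip.movel(bar(q,d+.011*np.sin(t),z),R(t,YAW,1),speed=v)
def st(*l):print(*l,"t%.1f"%current_time(),current_joint_pos().round(2),current_wrist_force().round(1),current_tcp_pos().round(3))
E
python3 - <<'E'
from h import *
try:
  for s in((0,.1,.3,70),(0,.06,.2,62),(0,.045,.12,65)): go(*s,v=.12); st(s)
  go(0,.02,.12,62,.04);st()
  go(0,.004,.12,58,.03);st()
except manip.IKError as e: print("IK",e);st()
import cv2
cv2.imwrite("pics/s1.png",cv2.resize(viewer.get_image("side")[110:310,200:460,::-1],None,fx=2.8,fy=2.8))
E
```

```text
(0, 0.1, 0.3, 70) t5.5 [-0.73 -0.27  0.42  2.29  0.34  0.8   0.99] [-0.8 -0.7 -0.8] [0.415 0.028 0.301]
IK the arm cannot follow that straight line within its joint ranges
t5.5 [-0.73 -0.27  0.42  2.29  0.34  0.8   0.99] [-0.8 -0.7 -0.8] [0.415 0.028 0.301]
```

View pics/s1.png

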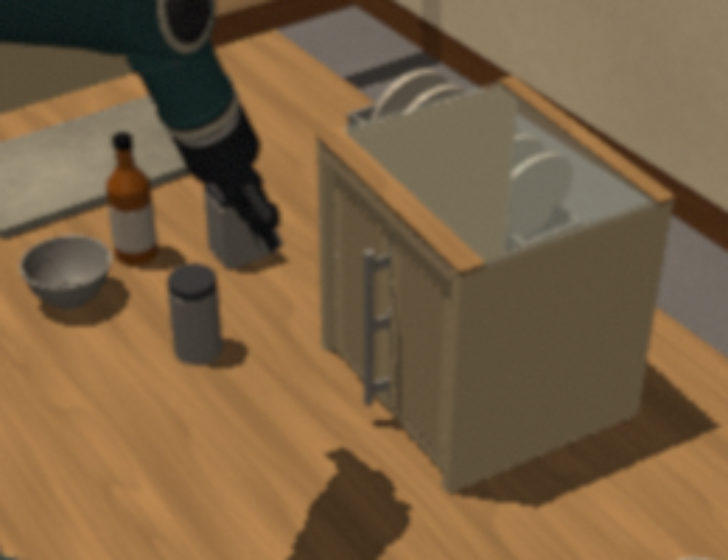

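The picture shows the gripper tip hanging clear in front of the cupboard, well above the bar (bar at about (370,330) in the crop). The straight line hits joint ranges, so I fall back to small joint-space steps.

```bash
cat >> h.py <<'E'
def go2(q,d,z,t,v=.06):
    try: go(q,d,z,t,v)
    except manip.IKError:
        a=np.radians(t); p=bar(q,d+.011*np.sin(a),z); j=manip.solve_ik(p,R(a,YAW,1))
        if j is None: raise
        dj=np.abs(j-current_joint_pos()).max(); print("ptp",round(dj,2))
        if dj>1.2: raise RuntimeError("big jump")
        manip.move_ptp(p,R(a,YAW,1))
E
python3 - <<'E'
from h import *
try:
  for s in((0,.08,.25,66),(0,.065,.2,66),(0,.055,.16,66),(0,.045,.12,66),(0,.03,.12,63),(0,.015,.12,60)): go2(*s); st(s)
except Exception as e: print("ERR",e);st()
E
```

```text
(0, 0.08, 0.25, 66) t6.6 [-0.71 -0.18  0.44  2.37  0.4   0.57  0.93] [ 0.3 -0.1 -0.3] [0.435 0.027 0.25 ]
(0, 0.065, 0.2, 66) t7.6 [-0.7  -0.04  0.49  2.41  0.36  0.39  0.97] [0.3 0.  1.8] [0.45  0.026 0.2  ]
(0, 0.055, 0.16, 66) t8.5 [-0.66  0.08  0.48  2.43  0.29  0.24  1.04] [-0.4 -0.  -0.1] [0.46  0.025 0.16 ]
ptp 0.49
(0, 0.045, 0.12, 66) t9.1 [-0.19  0.21 -0.01  2.41  0.77  0.16  0.56] [1.1 0.5 0.1] [0.47  0.023 0.12 ]
ptp 0.55
(0, 0.03, 0.12, 63) t9.7 [ 0.02  0.24 -0.23  2.4   1.31  0.19  0.03] [-0.  -0.6  0.9] [0.485 0.023 0.121]
(0, 0.015, 0.12, 60) t10.1 [-0.    0.26 -0.21  2.41  1.71  0.19 -0.37] [-0.1  0.5  0.4] [0.5   0.022 0.12 ]
```

Run:
```python
from h import *
import cv2
try:
  for q,d,t in((0,.002,57),(.08,0,56),(.16,0,54),(.25,0,52),(.35,0,50),(.45,0,48),(.55,0,46),(.65,0,44),(.75,0,42),(.83,0,41)):
    go2(q,d,.12,t,.05); st(q)
    if np.linalg.norm(current_wrist_force())>25: print("FORCE");break
except Exception as e: print("ERR",e);st()
cv2.imwrite("pics/s2.png",cv2.resize(viewer.get_image("side")[110:310,200:460,::-1],None,fx=2.8,fy=2.8))
```

```text
0 t10.6 [ 0.08  0.29 -0.3   2.41  2.    0.25 -0.64] [0.2 0.2 0. ] [0.513 0.02  0.12 ]
0.08 t11.0 [ 0.11  0.31 -0.33  2.39  2.05  0.27 -0.68] [-2.2 -0.5  0.1] [0.526 0.019 0.12 ]
0.16 t11.3 [ 0.16  0.33 -0.38  2.39  2.16  0.32 -0.77] [-1.5  1.3 -0.2] [0.536 0.017 0.12 ]
0.25 t11.7 [ 0.2   0.36 -0.42  2.38  2.25  0.37 -0.84] [-1.4  2.6 -1.1] [0.547 0.014 0.12 ]
0.35 t12.1 [ 0.24  0.39 -0.45  2.38  2.33  0.41 -0.9 ] [-2.   1.5 -1.3] [0.56  0.009 0.12 ]
0.45 t12.5 [ 0.28  0.42 -0.48  2.37  2.41  0.46 -0.94] [-2.3  0.5 -1. ] [0.572 0.003 0.12 ]
0.55 t13.0 [ 0.32  0.45 -0.5   2.36  2.48  0.5  -0.98] [-0.3 -0.6 -0.6] [ 0.583 -0.005  0.12 ]
0.65 t13.4 [ 0.35  0.47 -0.51  2.36  2.55  0.55 -1.02] [-1.1 -0.5  0.3] [ 0.594 -0.013  0.12 ]
0.75 t13.8 [ 0.38  0.5  -0.53  2.35  2.61  0.59 -1.04] [-0.2 -0.9 -0. ] [ 0.603 -0.022  0.12 ]
0.83 t14.2 [ 0.41  0.52 -0.53  2.35  2.65  0.61 -1.06] [ 0.2 -1.8 -0.4] [ 0.61 -0.03  0.12]
```

View pics/s2.png

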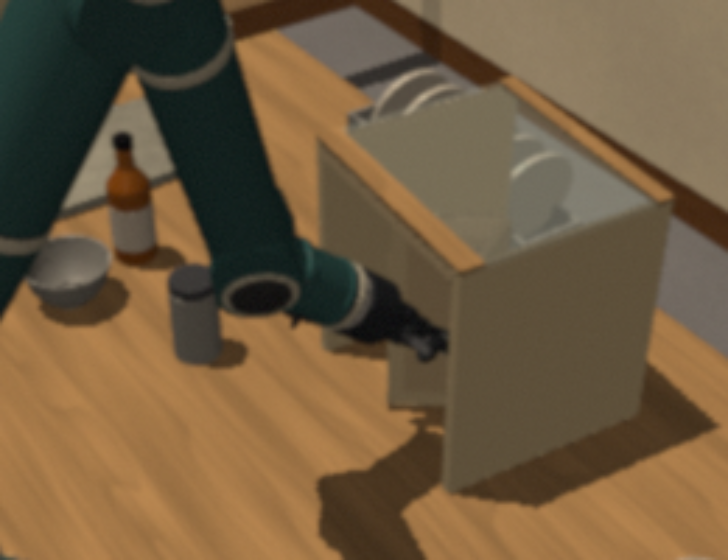

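The side view shows the door folding in with the gripper at the bar (tip ~(435,345)) with low forces, canister undisturbed. I'll push slightly further and withdraw.

Run:
```python
from h import *
import cv2
try:
  go2(.89,0,.12,40,.05); st()
  for d,t in((.03,45),(.06,50),(.09,56),(.12,63),(.14,66)):
    go2(.87,d,.12,t,.12); st(d)
  go2(.8,.15,.2,68,.12); st()
  go2(.6,.17,.3,70,.12); st()
except Exception as e: print("ERR",e);st()
cv2.imwrite("pics/s3.png",cv2.resize(viewer.get_image("side")[110:310,200:460,::-1],None,fx=2.8,fy=2.8))
```

```text
t14.5 [ 0.43  0.53 -0.53  2.35  2.69  0.63 -1.07] [-1.8 -1.7 -0.7] [ 0.614 -0.036  0.12 ]
0.03 t14.9 [ 0.4   0.46 -0.51  2.37  2.59  0.51 -1.03] [-3.5 -2.   2.3] [ 0.582 -0.031  0.12 ]
0.06 t15.3 [ 0.36  0.38 -0.47  2.39  2.49  0.38 -0.96] [0.3 0.4 0.1] [ 0.553 -0.029  0.121]
0.09 t15.7 [ 0.24  0.3  -0.33  2.4   2.28  0.22 -0.8 ] [ 1.   0.8 -0.4] [ 0.522 -0.026  0.12 ]
0.12 t16.9 [ 0.28  0.26 -0.37  2.39  1.31  0.16  0.17] [-0.4 -0.3 -0.6] [ 0.491 -0.024  0.12 ]
0.14 t17.3 [ 0.4   0.25 -0.5   2.39  1.01  0.21  0.47] [0.7 0.2 0.5] [ 0.471 -0.023  0.12 ]
t18.2 [ 0.85  0.09 -0.94  2.31  0.31  0.42  1.15] [-0.  -0.6 -0.7] [ 0.455 -0.015  0.2  ]
t19.2 [ 0.87 -0.25 -0.84  2.23 -0.24  0.75  1.66] [-0.4 -0.1  0.2] [0.416 0.005 0.299]
```

View pics/s3.png

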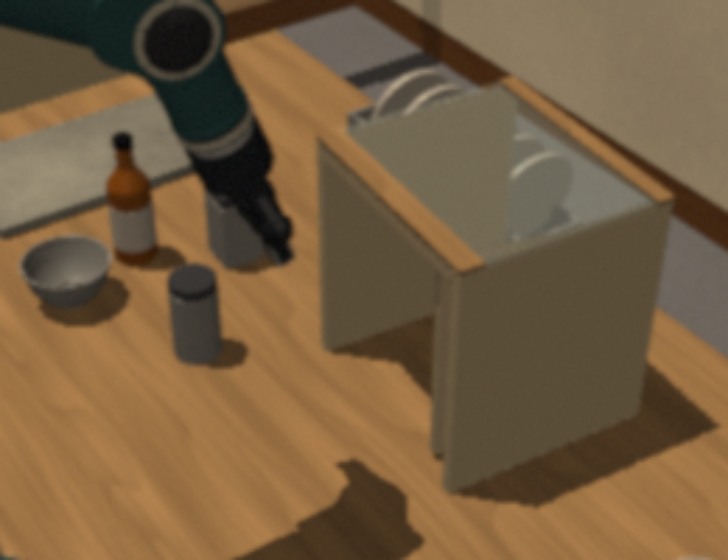

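The door is fully stacked at the right (panels at about (445,370) in the crop) and the canister is untouched at (195,315). Now scan grasp/place orientations; tilt has to be equal for both.

```bash
cat >> h.py <<'E'
CAN=np.array([.4287,.2513])
def tcp(p,t,yaw): # TCP for grasp point p
    return np.asarray(p)+.019*R(t,yaw)[:,2]
E
python3 - <<'E'
from h import *
yaws=np.arange(-1.8,1.9,.2)
ok=lambda p,t:[round(y,1) for y in yaws if any(manip.solve_ik(tcp(p,t,y),R(t,y,f)) is not None for f in(1,))]
for td in (45,50,54,58):
  t=np.radians(td);print(td)
  print(" grasp",ok([*CAN,.085],t))
  for x,y in((-.138,.1),(-.1,.03),(-.05,.03),(0,.02),(.055,.02)): print(" ",x,y,ok(cw(x,y,.1),t))
E
```

```text
45
 grasp [np.float64(-1.8), np.float64(-1.6), np.float64(-1.4), np.float64(-1.2), np.float64(-1.0), np.float64(-0.8), np.float64(-0.6), np.float64(-0.4), np.float64(-0.2), np.float64(1.2), np.float64(1.4), np.float64(1.6), np.float64(1.8)]
  -0.138 0.1 [np.float64(-1.8), np.float64(-1.6), np.float64(-1.4), np.float64(-1.2), np.float64(-1.0), np.float64(-0.8), np.float64(-0.6), np.float64(1.2), np.float64(1.4), np.float64(1.6), np.float64(1.8)]
  -0.1 0.03 [np.float64(-1.8), np.float64(-1.6), np.float64(-1.4), np.float64(-1.2), np.float64(-1.0), np.float64(-0.8), np.float64(1.0), np.float64(1.2), np.float64(1.4), np.float64(1.6), np.float64(1.8)]
  -0.05 0.03 [np.float64(-1.8), np.float64(-1.6), np.float64(-1.4), np.float64(-1.2), np.float64(-1.0), np.float64(-0.8), np.float64(-0.6), np.float64(0.8), np.float64(1.0), np.float64(1.2), np.float64(1.4), np.float64(1.6), np.float64(1.8)]
  0 0.02 [np.float64(-1.8), np.float64(-1.6), np.float64(-1.4), np.float64(-1.2), np.float64(-1.0), np.float64(-0.8), np.float64(-0.6), np.float64(-0.4), np.float64(-0.2), np.float64(0.2), np.float64(0.4
[... 4879 characters left out ...]
at64(1.8)]
  0 0.02 [np.float64(-1.8), np.float64(-1.6), np.float64(-1.4), np.float64(-1.2), np.float64(-1.0), np.float64(-0.8), np.float64(-0.6), np.float64(-0.4), np.float64(-0.2), np.float64(-0.0), np.float64(0.2), np.float64(0.4), np.float64(0.6), np.float64(0.8), np.float64(1.0), np.float64(1.2), np.float64(1.4), np.float64(1.6), np.float64(1.8)]
  0.055 0.02 [np.float64(-1.8), np.float64(-1.6), np.float64(-1.4), np.float64(-1.2), np.float64(-1.0), np.float64(-0.8), np.float64(-0.6), np.float64(-0.4), np.float64(-0.2), np.float64(-0.0), np.float64(0.2), np.float64(0.4), np.float64(0.6), np.float64(0.8), np.float64(1.0), np.float64(1.2), np.float64(1.4), np.float64(1.6), np.float64(1.8)]
```

```bash
cat >> h.py <<'E'
T=np.radians(52)
def at(p,yaw,v=.1):
    P=np.asarray(p)+.025*R(T,yaw)[:,2]; r=R(T,yaw,1)
    try: manip.movel(P,r,speed=v)
    except manip.IKError:
        j=manip.solve_ik(P,r)
        dj=9 if j is None else np.abs(j-current_joint_pos()).max(); print("ptp",dj)
        if dj>1: raise
        manip.move_ptp(P,r)
E
python3 - <<'E'
from h import *
import cv2
try:
  manip.set_gripper(.085)
  P=np.array([*CAN,.23])+.025*R(T,-.7)[:,2]
  print(manip.solve_ik(P,R(T,-.7)).round(2))
  manip.move_ptp(P,R(T,-.7)); st()
  at([*CAN,.16],-.7);st()
except Exception as e: print("ERR",e);st()
a=viewer.get_image("side")[110:310,200:460,::-1];b=viewer.get_image("top")[90:290,140:400,::-1]
import numpy as np
cv2.imwrite("pics/s4.png",cv2.resize(np.vstack([a,b]),None,fx=1.5*1,fy=1.5,interpolation=cv2.INTER_CUBIC))
E
```

```text
[-1.34  0.3   0.44  2.13  0.71  0.91 -0.54]
t22.3 [-1.34  0.3   0.44  2.13  0.71  0.91 -0.54] [0.3 0.2 0.3] [0.441 0.241 0.21 ]
t23.2 [-1.33  0.44  0.44  2.17  0.74  0.76 -0.65] [-0.5 -0.2  0. ] [0.441 0.241 0.141]
```

View pics/s4.png

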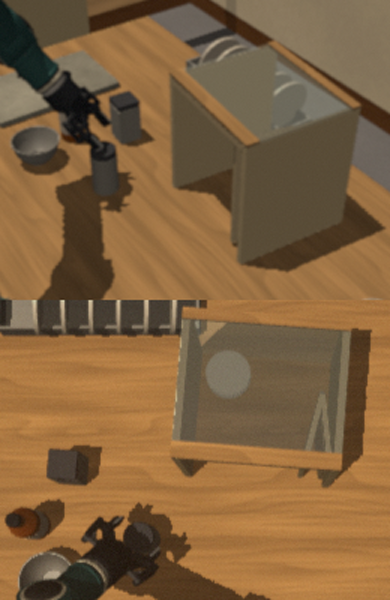

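The fingers straddle the canister (side crop (103,155), top crop (140,537)), wrist above bowl and oil. Descend, grip and lift.

Run:
```python
from h import *
import cv2
try:
  at([*CAN,.09],-.7,.08);st()
  manip.set_gripper(.05,50);print(current_finger_gap(),current_finger_force());st()
  at([*CAN,.105],-.7,.05);st()
  print(current_finger_gap(),current_finger_force())
except Exception as e: print("ERR",e);st()
a=viewer.get_image("side")[150:270,230:350,::-1]
cv2.imwrite("pics/s5.png",cv2.resize(a,None,fx=4,fy=4,interpolation=cv2.INTER_CUBIC))
```

```text
t24.3 [-1.33  0.59  0.44  2.19  0.78  0.61 -0.77] [-0.4  0.4 -0.9] [0.441 0.242 0.071]
0.06098131446317427 52.900541827243615
t24.6 [-1.33  0.59  0.44  2.19  0.78  0.61 -0.77] [0.4 2.6 5.8] [0.441 0.243 0.071]
t25.1 [-1.33  0.56  0.44  2.19  0.77  0.64 -0.75] [-0.5 -0.5 -3.5] [0.44  0.241 0.085]
0.06075544357104757 54.56823017365423
```

View pics/s5.png

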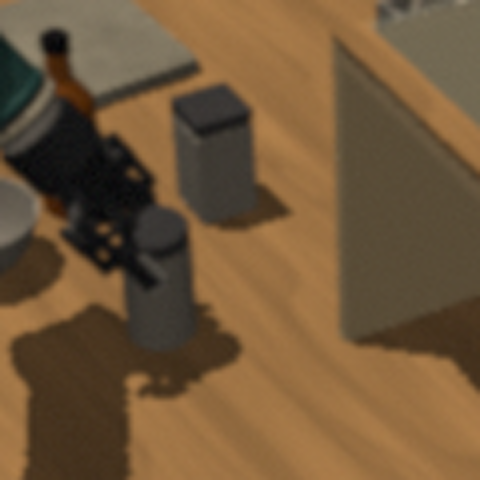

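Run:
```python
from h import *
import cv2
try:
  for x,y,w,v in((-.138,.1,-.75,.12),(-.1,.02,-.75,.12),(-.05,.0,-.6,.1),(0,0,-.5,.08),(.03,0,-.45,.06),(.06,.0,-.4,.06)):
    at(cw(x,y,.105),w,v); st(x,y)
    if np.linalg.norm(current_wrist_force())>20: print("FORCE");break
except Exception as e: print("ERR",e);st()
print(current_finger_gap())
a=viewer.get_image("side")[110:310,200:460,::-1];b=viewer.get_image("top")[90:290,140:400,::-1]
cv2.imwrite("pics/s6.png",cv2.resize(np.hstack([a,b]),None,fx=1.5,fy=1.5,interpolation=cv2.INTER_CUBIC))
```

```text
-0.138 0.1 t26.3 [-1.3   0.5   0.58  2.39  0.96  0.49 -0.85] [-0.4  0.7 -4.8] [0.431 0.121 0.085]
-0.1 0.02 t27.2 [-1.14  0.5   0.67  2.44  1.25  0.35 -0.95] [-0.7  0.9 -4.1] [0.462 0.037 0.085]
-0.05 0.0 t27.9 [-1.03  0.53  0.72  2.41  1.76  0.23 -1.21] [-0.5  0.2 -4.3] [0.511 0.016 0.085]
0 0 t28.7 [-0.86  0.53  0.61  2.34  1.99  0.22 -1.27] [ 0.5  0.7 -3.3] [0.562 0.012 0.085]
0.03 0 t29.3 [-0.76  0.54  0.55  2.28  2.08  0.21 -1.27] [ 0.1 -0.3 -3.4] [0.592 0.01  0.085]
0.06 0.0 t30.0 [-0.67  0.55  0.49  2.23  2.15  0.19 -1.26] [-0.3 -0.3 -4.2] [0.622 0.009 0.085]
0.06122694288465292
```

View pics/s6.png

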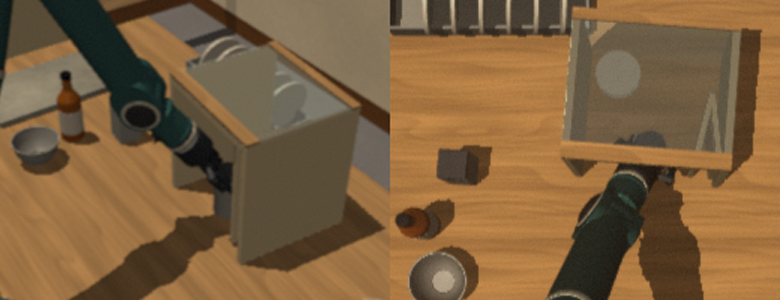

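Canister is held inside behind the header, clear of both sides. Lower, release, and back out horizontally.

Run:
```python
from h import *
import cv2
try:
  at(cw(.06,0,.093),-.4,.04);st()
  for z in(.0915,.09,.0888):
    at(cw(.06,0,z),-.4,.02);st(z)
    if current_wrist_force()[2]>0: break
  manip.set_gripper(.08,20);manip.hold(.3);st("open")
  p=cw(.06,0,z); u=np.array([np.cos(-.4),np.sin(-.4),0])
  at(p-.035*u,-.4,.06);st()
  at(p-.07*u,-.4,.08);st()
  at(p-.1*u,-.5,.08);st()
except Exception as e: print("ERR",e);st()
a=viewer.get_image("side")[110:310,200:460,::-1];b=viewer.get_image("top")[90:290,140:400,::-1]
cv2.imwrite("pics/s7.png",cv2.resize(np.hstack([a,b]),None,fx=1.5,fy=1.5,interpolation=cv2.INTER_CUBIC))
```

```text
t30.5 [-0.62  0.57  0.44  2.22  2.19  0.23 -1.29] [-0.3  0.  -3.7] [0.623 0.009 0.073]
0.0915 t30.8 [-0.62  0.57  0.43  2.22  2.19  0.23 -1.29] [ 0.2  0.8 -4.1] [0.623 0.009 0.072]
0.09 t31.0 [-0.61  0.57  0.42  2.22  2.2   0.23 -1.3 ] [-2.5  0.5  4.8] [0.624 0.009 0.071]
open t31.7 [-0.61  0.57  0.42  2.22  2.2   0.23 -1.3 ] [-0.2 -0.2 -0.1] [0.623 0.009 0.07 ]
t32.4 [-0.66  0.55  0.41  2.29  2.17  0.28 -1.31] [ 0.4 -0.3 -0.2] [0.591 0.023 0.071]
t33.0 [-0.71  0.52  0.4   2.35  2.14  0.32 -1.33] [-0.6  0.5 -0.5] [0.558 0.036 0.07 ]
t33.5 [-0.88  0.53  0.5   2.38  1.89  0.31 -1.26] [-0.1 -1.   0.8] [0.531 0.047 0.071]
```

View pics/s7.png

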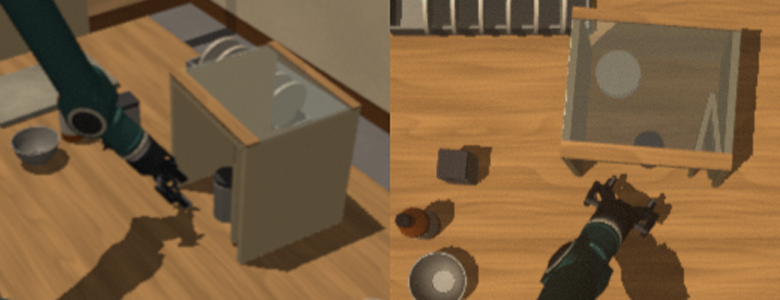

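The picture shows the canister upright inside (side crop (223,195), top crop (648,143)), door stacked, gripper clear. Checking position, backing off a bit and handing in.

Run:
```python
from h import *
print("expected lid px side/top",proj("side",cw(.06,0,.115)),proj("top",cw(.06,0,.115)))
print("crop",(proj("side",cw(.06,0,.115))-[200,110])*1.5,(proj("top",cw(.06,0,.115))-[140,90])*1.5+[390,0])
try: at(cw(-.08,.06,.1),-.7,.08)
except Exception as e: print(e)
manip.hold(.5);st();manip.sign_off()
```

```text
expected lid px side/top [[352.11334894 226.98061858]] [[312.71139737 186.85264574]]
crop [[228.17002341 175.47092786]] [[649.06709606 145.2789686 ]]
t34.9 [-1.09  0.52  0.55  2.36  1.22  0.4  -0.91] [-0.6  0.1 -0.3] [0.486 0.076 0.08 ]
the job is handed in; nothing more can be done
```

I handed the job in at about 35 s: the door is folded and holding by itself, and the canister stands released and upright inside, about 60 mm behind the front edge. No verdict came back from the hand-in; this is from the last pictures and force readings.

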